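# Clamp a relay in the test jig and hold the cam at full lift

### The job

Test the loose plug-in relay: seat it upright and fully down in the rectangular pocket of the test jig, then swing the flat locking lever shut over it until it meets its stop. Then raise the jig's spring-return cam lever to its highest lift point, where the lever stands upright, and finish while still holding it there with the gripper's fingers, the relay lifted firmly against the locking lever's pad. Leave the other parts on the bench where they are.

Things in the scene. Friction and masses are not known exactly. Their poses are not given: they have to be found in the camera images.
- relay: The plug-in relay, loose: an upright white block with a black foot, 36 mm (own x) x 28 mm (own y) x 52 mm high (foot stepped in 2 mm all round over the lowest 3 mm), about 80 g. Goes in the pocket either way round. It starts standing on the bench to the left or the right of the jig. Origin: centre of its underside; z up.
- jig: The test jig, fixed: aluminium base plate 150 mm (own x) x 220 mm (own y) x 30 mm high. Origin: centre of the plate's underside; x points away from the robot (yaw within 0.3 rad), y left. In its frame (mm): pocket at x -15, y 70; locking lever's post (20 dia., up to z 100) at x 55, y 70; cam lever's axle at x 35, z 60, the lever in the plane y -85.
- pocket (a point): Centre of the pocket's floor, 34 mm above the bench; axes as the jig's. Pocket 42 mm (jig x) x 34 mm (jig y) inside, 22 mm deep, walls 6 mm, flared mouth with its rim 61 mm above the bench, about 57 x 49 mm over all. The floor is a lift bed: the cam raises it 8 mm, relay and all. A seated relay's underside lies on this point, its top 86 mm above the bench.
- lock_lever (a joint): Angle of the locking lever about its vertical pivot, rad: 0 = shut on its stop, over the pocket, pointing along jig -x; grows as it swings open, clockwise seen from above, towards jig +y (to 1.65). Starts open at 1.2 to 1.55. Stays where left (under 1 N at the knob moves it). A flat steel bar 18 mm wide, 100 to 108 mm above the bench.
- lock_knob (a point): Middle of the locking lever's upright black knob, 102 mm from the pivot: a cylinder of 14 mm diameter and 30 mm height standing on the bar, 108 to 138 mm above the bench (this point at 123 mm).
- lock_pivot (a point): Point on the locking lever's vertical pivot axis, 104 mm above the bench.
- lock_pad: Rubber pad, 16 mm diameter, on a spring stem (600 N/m) under the locking lever, 70 mm from its pivot. Origin: centre of its underside, 90 mm above the bench; lever shut, it clears the top of a seated relay by 4 mm until the cam lifts the relay against it.
- cam_lever (a joint): Angle of the cam lever about its level axle (jig y), rad: 0 = at rest, sloping up towards the robot (jig -x) at 20 degrees above level; grows as it is raised and swung away from the robot. Highest lift at 1.222 (upright); beyond, to the stop at 1.75, the bed sinks again. A spring pulls it back to 0 when let go: 0.2 N m at rest, 0.42 N m (4 N at the knob) upright.
- cam_knob (a point): Centre of the cam lever's black cross knob, 110 mm from the axle: a cylinder of 14 mm diameter, 30 mm long along jig y, on the end of a 10 mm round steel bar. At rest 98 mm above the bench, upright 170 mm.
- cam_axis (a point): Point on the cam lever's axle, in the lever's plane, 60 mm above the bench. To its left (jig y -78 to -38 mm) are the cam disc (52 mm diameter) and brackets; over the disc a steel follower (jig x 20 to 50, y -70 to -20 mm), its top 95 mm above the bench, rising to 103, moves the lift bed.
- contactor: Bystander, loose: contactor, a stepped block, 74 x 45 mm foot, 80 mm high, far too big for the pocket. Origin: centre of the underside.
- slim_module: Bystander, loose: slim upright module 70 x 12 x 67 mm high, beyond the jig. Origin: centre of the underside.
- jar: Bystander, loose: screw-top jar, 68 mm diameter, 100 mm high, beyond the jig. Origin: centre of the underside.
- coupling: Bystander, loose: short white pipe coupling (ring), 42 mm diameter, 40 mm high. Origin: centre of the underside.
- screwdriver: Bystander, loose: screwdriver lying flat on the robot's side of the bench.
- terminal_block: Bystander, loose: small white terminal block 50 x 22 x 28 mm high, on the robot's side of the bench. Origin: centre of the underside.
- wrench: Bystander, loose: wrench lying flat at the far left.
Not all that is in view belongs to the job. Leave any green, pink or yellow look-alike of the relay alone.

How it is judged:
By the outcome, as a careful person would: the job done as asked, in the order asked, and still so for the second after the job is handed in, while the arm keeps its last pose, push and grip.
It also fails if it takes over 72 s, if anything falls off the work surface, if the arm or the gripper's body presses on something with over 40 N, if the wrist force passes 120 N, or if a joint passes its speed limit or range.

### The arm

A 6-joint arm with a two-finger parallel gripper is mounted at the origin on the work surface. World frame = base frame: x ahead of the robot, y to its left, z up, the work surface at z = 0. Lengths are in m, angles in rad, forces in N, time in s.
With the tool pointing down it reaches from about 0.4 to 0.825 m from the base axis. Payload 7 kg.
Tool frame: the origin (TCP) lies midway between the tips of the shut fingers; the grasp point (between the pads) lies 19 mm behind it (pinch_z is the distance from the TCP to the grasp point, in m); z points along the fingers, y is the direction in which the jaws open and shut (so a half turn about z gives the same grasp; the last joint's range is limited). The gripper opens to 85 mm and grips with 20 to 120 N. Pads are 22 mm wide; open, the fingers measure 114 mm over their backs; the gripper's body (76 mm by 85 mm) begins 54 mm behind the grasp point. The pads swing forward as they close: fully open they stand 13 mm farther back than shut.
Start: joints at [-0.899, 0.359, 0.012, 0, -1.224, -0.288], TCP at [0.253, -0.626, 0.231] pointing down, gripper open.
Joint ranges: [-3.07, 3.07], [-1.43, 2.12], [-1.02, 1.25], [-3.03, 1.67], [-3.05, -0], [-3.03, 3.03]. Speed limits (rad/s): [2.39, 2.39, 3.01, 3.14, 3.14, 3.14].

### API

Orientations are given as a unit quaternion [x, y, z, w].
In Python, from bench import * gives the robot as it stands.
- The arm moves only by the tool drive_tool, never from a script. Its argument "moves" is a list that holds one entry, the list of rows, each a list of 7 numbers: the shift along the world's x, y, z in m, then the turn, a rotation vector about the world's x, y, z in degrees, then the gripper command: -1 is fully open, 1 is shut, values between are in proportion. A call has 1 to 12 rows; each row is the pose to reach, as a shift and turn from the pose commanded when the call began; what a row does not reach only later rows make up. A row lasts 1/10 s, in which the tool goes at most 50 mm and 8.59 degrees, less where a joint would pass 70% of its speed; a pose out of reach is approached as far as the arm can. A call with a gripper value outside its range is refused whole. The fingers move at their own pace and stop on an object; "force" is the grip in N (left out, the last holds). Time passes only in rows, so rows that repeat a pose let the fingers close. It gives the time, the measured TCP pose, the force and the opening at its end, in the units of the state.
- read_state(): the state, without advancing time (a new reading comes with each control period).
- read_camera(name): name is "side" or "top"; returns the picture (480x640x3 uint8, red, green, blue); there is no depth.
- camera_model(name): a dict with "vfov" (degrees; the focal length in pixels is half the picture's height over the tangent of half this angle, whatever the lens; pixels are square), "cx", "cy" (the principal point, pixels), "rvec" (rotation vector, rad) and "tvec" (3), from world to camera coordinates, as OpenCV has them. Camera axes: x right, y down, z forward; pixel columns grow to the right and rows downward; lengths in m; the calibration is good to about 2 mm. A picture is of the moment at which its call begins. camera_model takes no time and is no camera call.
- close_job(): hands the job in, once; it reports no verdict.
The state is a dict: "clock": time; "qpos": joint angles; "joint_vel": joint speeds; "joint_torque": joint torques, N m; "eef_pos": TCP position; "tcp_rot": TCP orientation; "contact_force": force on the tool from outside, world axes, zero at the start; "moment": the same for the moment, N m; "width": opening from 0.0 (shut) to 1.0 (fully open).
Only numpy, scipy, OpenCV 4.12 (cv2) and the standard library are available. Lean on these libraries where they do the work, as an engineer would, in place of code of your own. Each camera call takes 0.05 s, during which the arm holds its last target. There are 200 camera calls.

## Working session

There is one attempt and no reset: what is moved stays moved. The work goes in short steps, Python scripts to look and compute and a tool call to move; the robot and the scene stay as the last step left them, time stands still between calls to the robot, and variables do not carry over. Pictures are saved under pics/ and viewed, about 8 in all and at most 12, crops included, and the job is handed in when it is done.

Besides the shell and the picture viewer there is one more tool, called after "Emit:" as name(argument=value, ...) on one line, values as JSON. drive_tool: Moves the arm, as the interface text tells. Its arguments: {"type":"object","properties":{"moves":{"type":"array","items":{"type":"array","items":{"type":"array","items":{"type":"number"}}}},"force":{"type":"number"}},"required":["moves"]}

```bash
mkdir -p pics
cat > h.py <<'E'
from bench import *
import numpy as np, cv2
def cam(n):
    m=camera_model(n); f=240/np.tan(np.radians(m["vfov"])/2)
    K=np.array([[f,0,m["cx"]],[0,f,m["cy"]],[0,0,1]]); R=cv2.Rodrigues(np.array(m["rvec"],float))[0]; t=np.array(m["tvec"],float)
    return K,R,t
def ray(n,u,v):
    K,R,t=cam(n); return -R.T@t, R.T@np.linalg.solve(K,[u,v,1.])
def onz(n,u,v,z):
    o,d=ray(n,u,v); return o+d*(z-o[2])/d[2]
def proj(n,p):
    K,R,t=cam(n); q=K@(R@np.array(p,float)+t); return q[:2]/q[2]
def tri(a,b):
    (o1,d1),(o2,d2)=ray("top",*a),ray("side",*b)
    s=np.linalg.lstsq(np.c_[d1,-d2],o2-o1,rcond=None)[0]
    p,q=o1+s[0]*d1,o2+s[1]*d2
    return (p+q)/2,np.linalg.norm(p-q)
def shot(n,f):
    im=read_camera(n)[:,:,::-1].copy(); cv2.imwrite("pics/"+f,im); return im
E
python3 - <<'E'
from h import *
for n in("top","side"):
    shot(n,n+"0.png"); m=camera_model(n); print(m); print(ray(n,320,240))
print(read_state())
E
```

```text
{'vfov': 50.11652063661921, 'cx': 318.7846439262524, 'cy': 232.9848425546005, 'rvec': array([ 2.11988808, -2.17721191,  0.17240426]), 'tvec': array([0.00986313, 0.55235609, 0.979876  ])}
(array([0.40061909, 0.00814218, 1.0510897 ]), array([ 0.13507844, -0.01476189, -0.99082202]))
{'vfov': 49.99924529494398, 'cx': 316.17191126316123, 'cy': 235.13590084898038, 'rvec': array([ 0.24662547, -2.79333024,  1.21240519]), 'tvec': array([0.55943511, 0.15835315, 1.11762953])}
(array([0.40818398, 0.796859  , 0.88630734]), array([ 0.13458405, -0.71236276, -0.68889118]))
{'clock': 0.1, 'qpos': array([-8.98886147e-01,  3.59316192e-01,  1.11397129e-02, -2.85952434e-04,
       -1.22409785e+00, -2.88101895e-01]), 'joint_vel': array([ 1.68569108e-03, -2.10674294e-03,  1.41942070e-03,  2.54705041e-03,
       -5.98967792e-04, -8.65214554e-05]), 'joint_torque': array([-2.60492983e-03, -5.84764659e+01,  2.94108403e+01,  6.95457548e+00,
       -3.16427409e-03,  9.08151378e-06]), 'eef_pos': array([ 0.25256279, -0.62550206,  0.23045615]), 'tcp_rot': array([-1.90680585e-01,  9.81651848e-01,  7.17567232e-04, -2.22018092e-04]), 'contact_force': array([ 0.19934333, -0.4144817 ,  0.27643352]), 'moment': array([ 0.01498372, -0.08292727,  0.01231232]), 'width': 1.000737081137759}
```

View pics/top0.png

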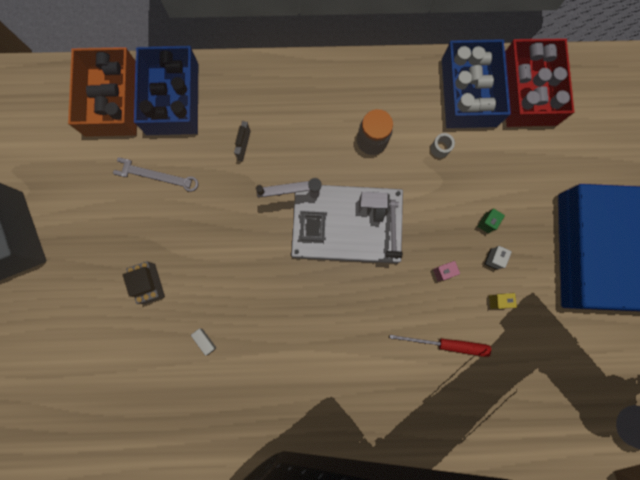

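View pics/side0.png

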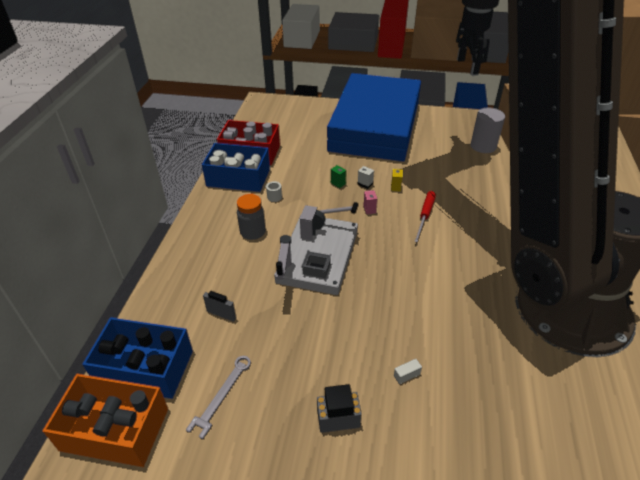

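Top view: the jig is at about (348,223), the lock lever's knob at (261,190) and post at (315,187), and the cam knob at (394,254). Relay candidates are white (499,258), green (493,220), pink (447,271), yellow (507,301), the white terminal block (203,342) and the white ring (444,145). The white block at (499,258), side view (366,177), fits: it is white with a black foot and stands to the right of the jig. I'll confirm that in an enlarged crop.

Run:
```python
from h import *
t=cv2.imread("pics/top0.png"); s=cv2.imread("pics/side0.png")
a=cv2.resize(t[172:272,250:410],None,fx=5,fy=5,interpolation=cv2.INTER_CUBIC)
b=cv2.resize(t[240:280,480:520],(160*1,160),interpolation=cv2.INTER_CUBIC)
b=cv2.resize(t[242:274,483:515],(100,100),interpolation=cv2.INTER_CUBIC)
c=cv2.resize(s[160:192,350:382],(100,100),interpolation=cv2.INTER_CUBIC)
a=a[:,:640]; a=cv2.resize(t[172:272,250:410],(800,500),interpolation=cv2.INTER_CUBIC)
pad=np.zeros((100,800,3),np.uint8); pad[:,:100]=b; pad[:,120:220]=c
cv2.imwrite("pics/c1.png",np.vstack([a,pad]))
# relay mask
for n,im,(x0,x1,y0,y1) in(("top",t,(480,520,240,280)),("side",s,(352,382,160,192))):
    sub=im[y0:y1,x0:x1].astype(int); m=((sub.min(2)>110)&(sub.max(2)-sub.min(2)<45)).astype(np.uint8)
    cs=max(cv2.findContours(m,0,1)[0],key=cv2.contourArea)+[x0,y0]
    print(n,cv2.contourArea(cs),cv2.minAreaRect(cs),cv2.approxPolyDP(cs,2,True).reshape(-1,2).tolist())
# plate
hsv=cv2.cvtColor(t,cv2.COLOR_BGR2HSV)
m=((hsv[:,:,1]<40)&(hsv[:,:,2]>120)).astype(np.uint8); m[:175]=0;m[275:]=0;m[:,:285]=0;m[:,412:]=0
cs=max(cv2.findContours(m,0,1)[0],key=cv2.contourArea); print(cv2.minAreaRect(cs),cv2.approxPolyDP(cv2.convexHull(cs),3,True).reshape(-1,2).tolist())
```

```text
top 231.0 ((501.6896057128906, 256.2758483886719), (14.484235763549805, 18.198143005371094), 21.801406860351562) [[499, 246], [493, 262], [504, 267], [510, 251]]
side 71.5 ((366.0000305175781, 170.0), (13.914020538330078, 6.957010269165039), 18.43494987487793) [[359, 169], [367, 174], [373, 171], [365, 166]]
((347.6878967285156, 222.08656311035156), (108.93376922607422, 72.16158294677734), 2.935673236846924) [[295, 205], [323, 185], [401, 189], [400, 250], [377, 259], [293, 255]]
```

View pics/c1.png

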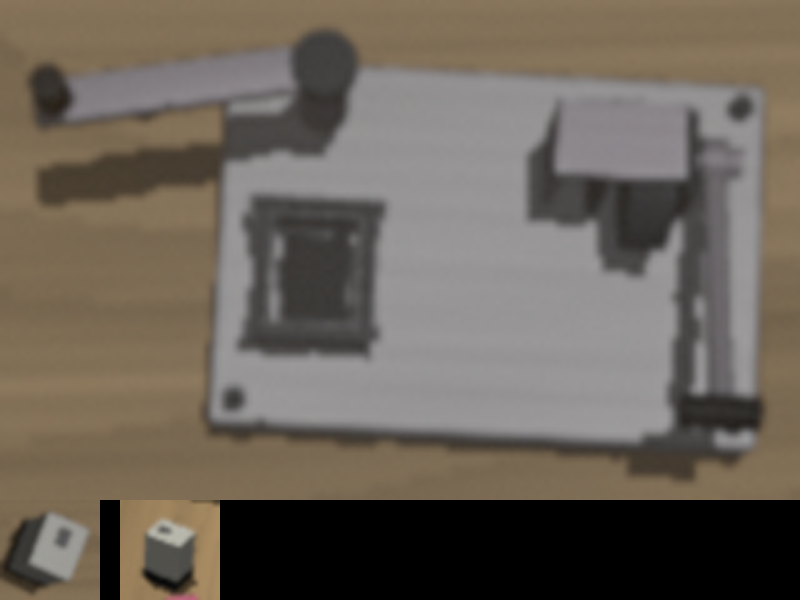

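The crop confirms it: a white block with a black foot. The pocket's rim is centred at about crop (311,275). Next I'll work out the poses.

Run:
```python
from h import *
c=lambda x,y:(250+(x+.5)/5-.5,172+(y+.5)/5-.5)
P=[((210,425),.03,(-75,110)),((762,90),.03,(75,-110)),((755,445),.03,(-75,-110)),((311,275),.061,(-15,70)),((325,62),.1,(55,70))]
A=np.array([onz("top",*c(*p),z)[:2] for p,z,_ in P]); B=np.array([q for *_,q in P])/1000
a0,b0=A.mean(0),B.mean(0); H=(B-b0).T@(A-a0); th=np.arctan2(H[0,1]-H[1,0],H[0,0]+H[1,1])
R=np.array([[np.cos(th),-np.sin(th)],[np.sin(th),np.cos(th)]]); o=a0-R@b0
print("jig",o,th,"res mm",((B@R.T+o-A)*1000).round(1).tolist())
np.save("jig.npy",[*o,th])
W=lambda x,y:(R@np.array([x,y])/1000+o)
print("pocket",W(-15,70),"pivot",W(55,70),"camaxle",W(35,-85))
k=onz("top",*c(50,79),.138)[:2]; d=R.T@(k-W(55,70)); print("knob",k,"len",np.linalg.norm(d),"ang",np.arctan2(d[1],-d[0]))
ck=onz("top",*c(719,411),.098); print("camknob",ck, W(35-110*np.cos(np.radians(20)),-85))
q=np.array([onz("top",u,v,.052)[:2] for u,v in [[498.8,245.8],[493,262],[504,267],[510,251]]])
print("relay top",q.mean(0)); print([(np.linalg.norm(e:=q[(i+1)%4]-q[i]).round(4),np.degrees(np.arctan2(e[1],e[0])).round(1)) for i in range(4)])
print("side proj check",proj("side",[*q.mean(0),.052]),"seen 366,170")
for n,p in(("pocketrim",[*W(-15,70),.061]),("pivot",[*W(55,70),.104])): print(n,proj("side",p))
```

```text
jig [ 0.57484725 -0.06323286] -0.0733839691487256 res mm [[0.2, 1.4], [2.4, -1.2], [-2.1, -0.5], [2.6, -1.0], [-3.1, 1.3]]
pocket [0.56501989 0.00767851] pivot [0.63483149 0.00254624] camaxle [ 0.60352101 -0.15057023]
knob [0.6246276  0.10184514] len 0.09982179358715815 ang 1.3950124686662473
camknob [ 0.50095275 -0.1424637   0.098     ] [ 0.50043302 -0.14299161]
relay top [ 0.49502225 -0.36158567]
[(np.float64(0.0345), np.float64(156.2)), (np.float64(0.0232), np.float64(-116.5)), (np.float64(0.0343), np.float64(-24.8)), (np.float64(0.0239), np.float64(62.9))]
side proj check [366.31671019 169.96186972] seen 366,170
pocketrim [316.87198849 259.73761098]
pivot [285.90107817 240.68337264]
```

Emit:
drive_tool(moves=[[[0.2425,0.264,-0.08,0,0,-47.5,-0.3],[0.2425,0.264,-0.08,0,0,-47.5,-0.3],[0.2425,0.264,-0.08,0,0,-47.5,-0.3],[0.2425,0.264,-0.08,0,0,-47.5,-0.3],[0.2425,0.264,-0.08,0,0,-47.5,-0.3],[0.2425,0.264,-0.08,0,0,-47.5,-0.3],[0.2425,0.264,-0.08,0,0,-47.5,-0.3],[0.2425,0.264,-0.08,0,0,-47.5,-0.3],[0.2425,0.264,-0.08,0,0,-47.5,-0.3],[0.2425,0.264,-0.08,0,0,-47.5,-0.3],[0.2425,0.264,-0.08,0,0,-47.5,-0.3],[0.2425,0.264,-0.08,0,0,-47.5,-0.3]]], force=40)

```text
clock: 1.3
eef_pos: [0.4946, -0.3627, 0.1515]
tcp_rot: [0.221, 0.975, -0.0, 0.0]
contact_force: [-0.5, -0.1, 0.1]
width: 0.648
```

Emit:
drive_tool(moves=[[[0,0,-0.04,0,0,0,-0.3],[0,0,-0.08,0,0,0,-0.3],[0,0,-0.1,0,0,0,-0.3],[0,0,-0.115,0,0,0,-0.3],[0,0,-0.125,0,0,0,-0.3],[0,0,-0.125,0,0,0,-0.3],[0,0,-0.125,0,0,0,1],[0,0,-0.125,0,0,0,1],[0,0,-0.125,0,0,0,1],[0,0,-0.125,0,0,0,1],[0,0,-0.125,0,0,0,1],[0,0,-0.125,0,0,0,1]]], force=40)

```text
clock: 2.5
eef_pos: [0.4959, -0.3623, 0.0275]
tcp_rot: [0.221, 0.975, -0.0, 0.001]
contact_force: [0.7, -0.8, 6.2]
width: 0.318
```

Emit:
drive_tool(moves=[[[0,0,0.02,0,0,0,1],[0,0,0.05,0,0,0,1],[0,0,0.09,0,0,0,1],[0,0,0.13,0,0,0,1],[0,0,0.13,0,0,0,1],[0,0,0.13,0,0,0,1]]])

```text
clock: 3.1
eef_pos: [0.4956, -0.3617, 0.1574]
tcp_rot: [0.221, 0.975, 0.0, 0.001]
contact_force: [0.3, -0.5, -1.5]
width: 0.316
```

Run:
```python
from h import *
s=read_state(); p=s["eef_pos"]; print(p,s["tcp_rot"],s["contact_force"],s["width"])
ims=[]
for n in("side","top"):
    im=shot(n,n+"1.png"); u,v=proj(n,p).astype(int); print(u,v)
    ims.append(cv2.resize(im[v-40:v+40,u-40:u+40],(400,400),interpolation=cv2.INTER_CUBIC))
cv2.imwrite("pics/c2.png",np.hstack(ims))
```

```text
[ 0.49562413 -0.36169121  0.15738409] [2.20836319e-01 9.75310072e-01 1.42476240e-04 1.25043846e-03] [ 0.32073049 -0.50176837 -1.52778424] 0.31579907123675754
368 136
523 249
```

View pics/c2.png

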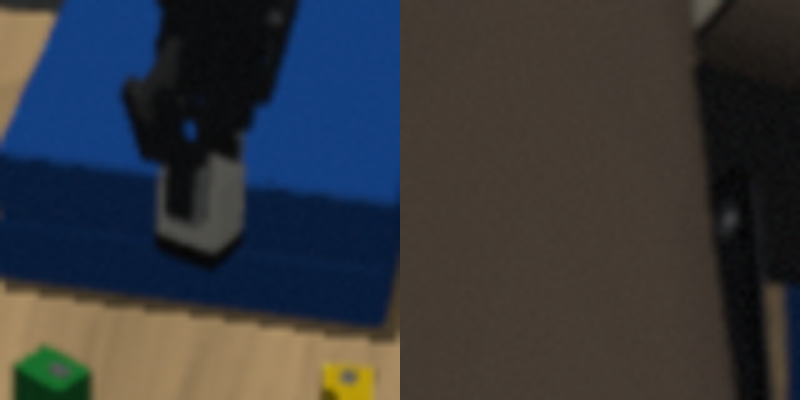

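Relay held upright between the pads in the side crop. Now one close look at the pocket in both views.

Run:
```python
from h import *
t=cv2.imread("pics/top0.png"); s=cv2.imread("pics/side0.png")
a=cv2.resize(t[200:250,290:340],(400,400),interpolation=cv2.INTER_CUBIC)
b=cv2.resize(s[240:290,290:340],(400,400),interpolation=cv2.INTER_CUBIC)
cv2.imwrite("pics/c3.png",np.hstack([a,b]))
```

```text
(no output)
```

View pics/c3.png

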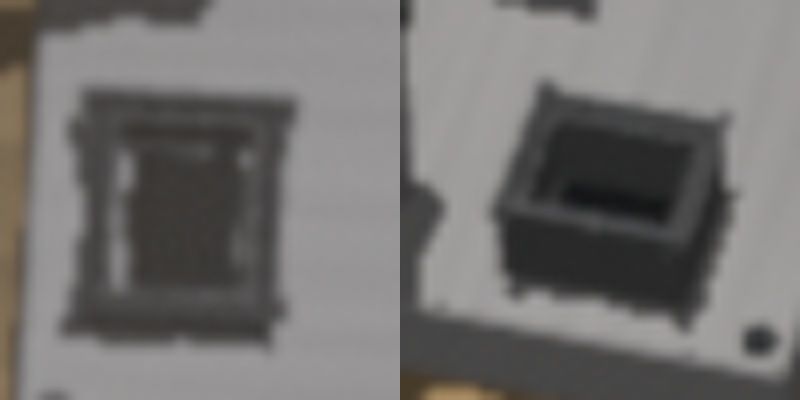

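Run:
```python
from h import *
print(tri((312.9,225.2),(316.3,260.2)),onz("top",312.9,225.2,.061),onz("side",316.3,260.2,.061))
```

```text
(array([0.56612721, 0.00646554, 0.05795535]), np.float64(0.0009338662833115766)) [0.56514808 0.00645873 0.061     ] [0.56602003 0.00931001 0.061     ]
```

Emit:
drive_tool(moves=[[[0.0,0.0,0.03,0,0,0,1],[0.0704,0.3694,0.03,0,0,21.3,1],[0.0704,0.3694,0.03,0,0,21.3,1],[0.0704,0.3694,0.03,0,0,21.3,1],[0.0704,0.3694,0.03,0,0,21.3,1],[0.0704,0.3694,0.03,0,0,21.3,1],[0.0704,0.3694,0.03,0,0,21.3,1],[0.0704,0.3694,0.03,0,0,21.3,1],[0.0704,0.3694,0.03,0,0,21.3,1],[0.0704,0.3694,0.03,0,0,21.3,1],[0.0704,0.3694,0.03,0,0,21.3,1],[0.0704,0.3694,0.03,0,0,21.3,1]]])

```text
clock: 4.4
eef_pos: [0.565, 0.0068, 0.1853]
tcp_rot: [0.037, 0.999, -0.0, -0.001]
contact_force: [0.9, 0.4, -1.6]
width: 0.317
```

Emit:
drive_tool(moves=[[[0,0,-0.04,0,0,0,1],[0,0,-0.07,0,0,0,1],[0,0,-0.08,0,0,0,1],[0,0,-0.085,0,0,0,1],[0,0,-0.085,0,0,0,1]]])

```text
clock: 4.9
eef_pos: [0.566, 0.007, 0.1016]
tcp_rot: [0.037, 0.999, -0.0, 0.0]
contact_force: [-0.5, -0.6, -1.0]
width: 0.321
```

Run:
```python
from h import *
s=read_state(); p=s["eef_pos"]; print(p,s["tcp_rot"],s["contact_force"],s["width"])
ims=[]
for n in("side","top"):
    im=shot(n,n+"2.png"); u,v=proj(n,p).astype(int); print(u,v)
    ims.append(cv2.resize(im[v-35:v+45,u-40:u+40],(400,400),interpolation=cv2.INTER_CUBIC))
cv2.imwrite("pics/c4.png",np.hstack(ims))
```

```text
[0.56595612 0.00700151 0.10161533] [ 3.70155235e-02  9.99314681e-01 -1.20867007e-04  6.31686311e-05] [-0.45137126 -0.64535542 -0.97220715] 0.32111163541667576
316 246
312 221
```

View pics/c4.png

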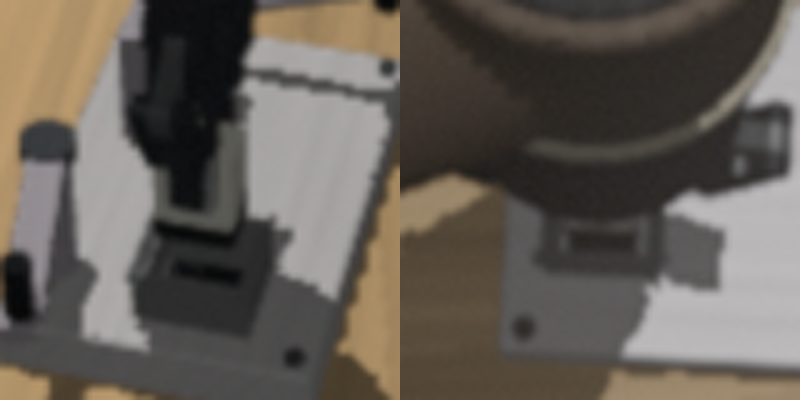

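The relay hangs upright just above the pocket, apparently aligned. I'll lower it with force checks.

Emit:
drive_tool(moves=[[[0,0,-0.01,0,0,0,1],[0,0,-0.018,0,0,0,1],[0,0,-0.024,0,0,0,1],[0,0,-0.03,0,0,0,1],[0,0,-0.034,0,0,0,1],[0,0,-0.034,0,0,0,1]]])

```text
clock: 5.6
eef_pos: [0.5652, 0.0074, 0.0665]
tcp_rot: [0.037, 0.999, -0.0, -0.001]
contact_force: [0.8, -0.2, -0.9]
width: 0.321
```

Emit:
drive_tool(moves=[[[0,0,-0.002,0,0,0,1],[0,0,-0.004,0,0,0,1],[0,0,-0.004,0,0,0,1]]])

```text
clock: 5.9
eef_pos: [0.5656, 0.0075, 0.0632]
tcp_rot: [0.037, 0.999, 0.0, -0.0]
contact_force: [-0.3, -0.5, -1.4]
width: 0.319
```

Emit:
drive_tool(moves=[[[0,0,0,0,0,0,0],[0,0,0,0,0,0,0],[0,0,0,0,0,0,-0.1],[0,0,0.04,0,0,0,-0.1],[0,0,0.07,0,0,0,-0.1],[0,0,0.07,0,0,0,1],[0,0,0.07,0,0,0,1],[0,0,0.07,0,0,0,1],[0,0,0.07,0,0,0,1],[0,0,0.07,0,0,0,1],[0,0,0.07,0,0,0,1],[0,0,0.07,0,0,0,1]]])

```text
clock: 7.1
eef_pos: [0.5655, 0.0075, 0.1329]
tcp_rot: [0.037, 0.999, -0.0, -0.0]
contact_force: [0.7, 0.3, 0.3]
width: -0.001
```

Gripper shut above the relay. I'll press down gently: a seated top is at z 0.086.

Emit:
drive_tool(moves=[[[0,0,-0.02,0,0,0,1],[0,0,-0.035,0,0,0,1],[0,0,-0.042,0,0,0,1],[0,0,-0.046,0,0,0,1],[0,0,-0.048,0,0,0,1],[0,0,-0.048,0,0,0,1]]])

```text
clock: 7.7
eef_pos: [0.5661, 0.0076, 0.0863]
tcp_rot: [0.037, 0.999, -0.0, 0.0]
contact_force: [-1.6, -0.3, 1.9]
width: 0.0
```

Emit:
drive_tool(moves=[[[0,0,0.05,0,0,0,0],[0,0,0.085,0,0,0,0],[0.0585,0.0955,0.085,0,0,-80,0],[0.0585,0.0955,0.085,0,0,-80,0],[0.0585,0.0955,0.085,0,0,-80,0],[0.0585,0.0955,0.085,0,0,-80,0],[0.0585,0.0955,0.085,0,0,-80,0],[0.0585,0.0955,0.085,0,0,-80,0],[0.0585,0.0955,0.085,0,0,-80,0],[0.0585,0.0955,0.085,0,0,-80,0],[0.0585,0.0955,0.085,0,0,-80,0],[0.0585,0.0955,0.085,0,0,-80,0]]], force=20)

```text
clock: 8.9
eef_pos: [0.6341, 0.0518, 0.1568]
tcp_rot: [0.588, 0.805, 0.061, -0.058]
contact_force: [0.8, -0.3, 0.2]
width: 0.501
```

Run:
```python
from h import *
s=read_state(); p=s["eef_pos"]; print(p,s["tcp_rot"],s["qpos"],s["width"])
ims=[]
for n in("side","top"):
    im=shot(n,n+"3.png"); u,v=proj(n,p).astype(int); print(u,v)
    ims.append(cv2.resize(im[v-35:v+45,u-40:u+40],(400,400),interpolation=cv2.INTER_CUBIC))
cv2.imwrite("pics/c5.png",np.hstack(ims))
```

```text
[0.63406239 0.05176253 0.15677364] [ 0.58758971  0.80479675  0.06090108 -0.05771986] [ 0.28207415  0.36272694 -0.09397495 -0.18695131 -1.09525132 -3.02994838] 0.5009791472599006
279 238
286 179
```

View pics/c5.png

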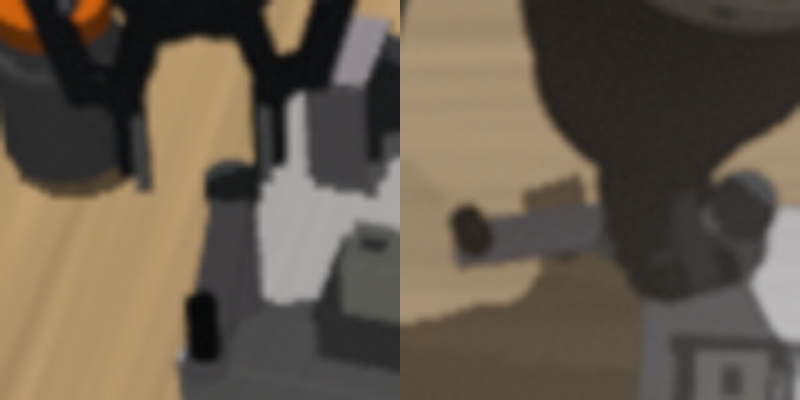

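J6 reached its range, so I'll come back and use the other half turn (jaw direction is equivalent). First I'll raise and see what the commanded pose is.

Emit:
drive_tool(moves=[[[0,0,0.04,0,0,30,0],[0,0,0.04,0,0,30,0],[0,0,0.04,0,0,30,0],[0,0,0.04,0,0,30,0],[0,0,0.04,0,0,30,0],[0,0,0.04,0,0,30,0]]])

```text
clock: 9.6
eef_pos: [0.6335, 0.0533, 0.1966]
tcp_rot: [0.358, 0.93, 0.043, -0.071]
contact_force: [-0.1, -0.5, -0.0]
width: 0.5
```

Run:
```python
from h import *
from scipy.spatial.transform import Rotation as R
s=read_state(); p=s["eef_pos"]; r=R.from_quat(s["tcp_rot"]); M=r.as_matrix(); print(p,s["qpos"]); print(M.round(3),np.degrees(np.arctan2(M[1,1],M[0,1])))
y=np.radians(185.9); T=np.array([[np.sin(y),np.cos(y),0],[-np.cos(y),np.sin(y),0],[0,0,-1]]); print(np.linalg.det(T),"rotvec to target deg",(R.from_matrix(T)*r.inv()).as_rotvec(True))
```

```text
[0.63348609 0.05333281 0.19659844] [ 0.29268516  0.37716339  0.01464559 -0.16208985 -1.27201705 -2.54617768]
[[-0.733  0.672 -0.101]
 [ 0.66   0.74   0.131]
 [ 0.163  0.029 -0.986]] 47.7261280100324Traceback (most recent call last):
  File "<stdin>", line 4, in <module>
  File "scipy/spatial/transform/_rotation.pyx", line 1143, in scipy.spatial.transform._rotation.Rotation.from_matrix
ValueError: Non-positive determinant (left-handed or null coordinate frame) in rotation matrix 0: [[-0.10279254 -0.99470282  0.        ]
 [ 0.99470282 -0.10279254  0.        ]
 [ 0.          0.         -1.        ]].
```

```bash
cat >> h.py <<'E'
from scipy.spatial.transform import Rotation as Rn
def T(y):
    y=np.radians(y); c,s=np.cos(y),np.sin(y); return Rn.from_matrix([[-s,c,0],[c,s,0],[0,0,-1]])
def to(y): return (T(y)*Rn.from_quat(read_state()["tcp_rot"]).inv()).as_rotvec(True).round(2)
E
python3 -c "
from h import *
print(to(115))"
```

```text
[-3.22 -9.55 66.98]
```

Emit:
drive_tool(moves=[[[-0.009,0.05,0,-3.22,-9.55,66.98,0],[-0.009,0.05,0,-3.22,-9.55,66.98,0],[-0.009,0.05,0,-3.22,-9.55,66.98,0],[-0.009,0.05,0,-3.22,-9.55,66.98,0],[-0.009,0.05,0,-3.22,-9.55,66.98,0],[-0.009,0.05,0,-3.22,-9.55,66.98,0],[-0.009,0.05,0,-3.22,-9.55,66.98,0],[-0.009,0.05,0,-3.22,-9.55,66.98,0],[-0.009,0.05,0,-3.22,-9.55,66.98,0],[-0.009,0.05,0,-3.22,-9.55,66.98,0],[-0.009,0.05,0,-3.22,-9.55,66.98,0]]])

```text
clock: 10.7
eef_pos: [0.6247, 0.1028, 0.1966]
tcp_rot: [-0.215, 0.977, 0.0, -0.0]
contact_force: [-0.3, -0.1, -0.5]
width: 0.501
```

Emit:
drive_tool(moves=[[[0,0,0,0,0,71,0],[0,0,0,0,0,71,0],[0,0,0,0,0,71,0],[0,0,0,0,0,71,0],[0,0,0,0,0,71,0],[0,0,0,0,0,71,0],[0,0,0,0,0,71,0],[0,0,0,0,0,71,0],[0,0,0,0,0,71,0],[0,0,0,0,0,71,0],[0,0,0,0,0,71,0]]])

```text
clock: 11.8
eef_pos: [0.6247, 0.1026, 0.1964]
tcp_rot: [0.742, -0.67, 0.0, 0.0]
contact_force: [-1.1, -0.0, -0.1]
width: 0.499
```

```bash
python3 -c "
from h import *
s=read_state();print(s['eef_pos'],s['qpos'],to(185.9))
# knob from both views, dark mask near expected
im={n:shot(n,n+'4.png') for n in('top','side')}
for n in im:
    u,v=proj(n,[.6245,.103,.123]).astype(int); print(n,u,v)
    g=im[n][v-14:v+14,u-14:u+14].max(2); print((g[::2,::2]))
"
```

```text
[0.62468742 0.1026117  0.19639796] [ 4.70773075e-01  3.13938910e-01 -1.35334467e-01  2.77936304e-04
 -1.12184611e+00 -3.68251532e-01] [ 0.02 -0.01  0.02]
top 259 189
[[ 39  40  40  40  41  42  40  41  58 135 151 150 150 150]
 [ 39  41  40  40  42  41  41  41  77 148 150 150 150 150]
 [ 40  40  40  42  42  42  41  41  63 142 152 150 150 151]
 [ 40  41  41  41  43  42  42  43  55 134 148 148 147 147]
 [ 41  42  42  42  42  42  43  41  48 129 145 144 146 146]
 [ 40  45  47  49  42  43  44  43  46 129 148 148 147 138]
 [ 42  52  56  55  45  43  42  43  47 118 139 141 142 143]
 [ 48  51  56  58  49  44  43  43  43  86 145 148 148 149]
 [ 63  50  56  58  52  45  44  44  46  54 130 150 150 152]
 [ 72  52  55  58  54  46  45  44  55  56  82 134 153 153]
 [ 88  61  57  57  55  49  50  50  59  75  78  94 117 118]
 [ 66  53  56  57  56  52  49  48  52 112 125 132 136 140]
 [ 56  47  54  57  57  47  48  47  44 115 142 141 140 140]
 [ 46  44  51  53  60  66  59  57  51 121 145 144 143 140]]
side 279 268
[[177 179 184 186 181 178 177 145 148 148 148  89  66 135]
 [177 180 185 185 179 179 173 151 147 148 145  73  67 134]
 [178 182 185 182 177 179 165 147 147 148 137  69  66 131]
 [179 183 185 180 178 178 152 126 138 148 132  68  66 126]
 [181 185 184 178 179 158  49  23  67 144 124  67  65 103]
 [182 185 182 178 179 144  10  11  30 142 117  66  65  70]
 [184 185 179 178 179 142  15  10  30 141  99  68  73  76]
 [184 183 178 179 176 144  25  12  22 119  78  74  77  75]
 [185 182 178 178 173 146  23  11  13  57  84  76  76  76]
 [183 179 178 178 169 143  27   9  10  48  73  76  77  81]
 [182 178 179 176 162 125  39  16  22  58  74  77  76  82]
 [180 178 179 173 157  80  67  66  67  74  80  80  76  83]
 [178 179 178 170 168  84  68  67  67  71  78  78  79  88]
 [177 179 176 170 176  93  74  74  76  76  77  76  78  77]]
```

Knob in the side view is centred at (279.6,268.3), as predicted. I'll lower over it.

Emit:
drive_tool(moves=[[[0,0,-0.04,0,0,0,0],[0,0,-0.06,0,0,0,0],[0,0,-0.075,0,0,0,0],[0,0,-0.082,0,0,0,0],[0,0,-0.082,0,0,0,0.46],[0,0,-0.082,0,0,0,0.46],[0,0,-0.082,0,0,0,0.46],[0,0,-0.082,0,0,0,0.46]]])

```text
clock: 12.7
eef_pos: [0.625, 0.1029, 0.1154]
tcp_rot: [0.743, -0.669, 0.0, -0.001]
contact_force: [0.2, -0.9, -0.7]
width: 0.27
```

```bash
python3 -c "
import numpy as np
p=np.array([.6348,.0025]); th=-.0734
for ph in np.radians([79.9,70,60,50,40,30,20,10,0,-2.5]):
    d=.102*np.array([-np.cos(ph),np.sin(ph)]); R=np.array([[np.cos(th),-np.sin(th)],[np.sin(th),np.cos(th)]])
    print(np.degrees(ph).round(1),(p+R@d).round(4),(p+R@d-[.6245,.103]).round(4))
"
```

```text
79.9 [0.6243 0.104 ] [-0.0002  0.001 ]
70.0 [0.607  0.1006] [-0.0175 -0.0024]
60.0 [0.5904 0.0943] [-0.0341 -0.0087]
50.0 [0.5751 0.0852] [-0.0494 -0.0178]
40.0 [0.5617 0.0736] [-0.0628 -0.0294]
30.0 [0.5504 0.0598] [-0.0741 -0.0432]
20.0 [0.5418 0.0443] [-0.0827 -0.0587]
10.0 [0.5359 0.0275] [-0.0886 -0.0755]
0.0 [0.5331 0.01  ] [-0.0914 -0.093 ]
-2.5 [0.5328 0.0055] [-0.0917 -0.0975]
```

Emit:
drive_tool(moves=[[[-0.009,-0.001,0,0,0,5,0.46],[-0.0175,-0.0024,0,0,0,10,0.46],[-0.026,-0.0052,0,0,0,15,0.46],[-0.0341,-0.0087,0,0,0,20,0.46],[-0.042,-0.013,0,0,0,25,0.46],[-0.0494,-0.0178,0,0,0,30,0.46],[-0.0563,-0.0233,0,0,0,35,0.46],[-0.0628,-0.0294,0,0,0,40,0.46],[-0.0687,-0.036,0,0,0,45,0.46],[-0.0741,-0.0432,0,0,0,50,0.46],[-0.0741,-0.0432,0,0,0,50,0.46]]])

```text
clock: 13.8
eef_pos: [0.5502, 0.0591, 0.1152]
tcp_rot: [0.957, -0.291, 0.001, -0.0]
contact_force: [0.7, 1.4, 0.4]
width: 0.266
```

Emit:
drive_tool(moves=[[[-0.0045,-0.0077,0,0,0,5,0.46],[-0.0086,-0.0155,0,0,0,10,0.46],[-0.0118,-0.0238,0,0,0,15,0.46],[-0.0145,-0.0323,0,0,0,20,0.46],[-0.0161,-0.041,0,0,0,25,0.46],[-0.0173,-0.0498,0,0,0,30,0.46],[-0.0173,-0.0498,0,0,0,30,0.46]]])

```text
clock: 14.5
eef_pos: [0.5334, 0.0094, 0.1148]
tcp_rot: [0.999, -0.035, 0.0, -0.0]
contact_force: [0.3, 0.0, -0.5]
width: 0.269
```

Emit:
drive_tool(moves=[[[0,-0.002,0,0,0,0,0.46],[0,-0.004,0,0,0,0,0.46],[0,-0.005,0,0,0,0,0.46],[0,-0.005,0,0,0,0,0.46]]])

```text
clock: 14.9
eef_pos: [0.5333, 0.0048, 0.1145]
tcp_rot: [0.999, -0.035, 0.0, 0.0]
contact_force: [-0.6, 0.3, -0.4]
width: 0.271
```

Emit:
drive_tool(moves=[[[0,-0.001,0,0,0,0,0.46],[0,-0.002,0,0,0,0,0.46],[0,-0.003,0,0,0,0,0.46],[0,-0.003,0,0,0,0,0.46]]])

```text
clock: 15.3
eef_pos: [0.5332, 0.0034, 0.1144]
tcp_rot: [0.999, -0.035, 0.0, -0.001]
contact_force: [-3.5, 10.5, 1.2]
width: 0.274
```

Lever is against its stop (10 N reaction). I'll back off, open, rise, then look to check the lever and get the cam knob's position.

Emit:
drive_tool(moves=[[[0,0.0025,0,0,0,0,0.2],[0,0.0025,0,0,0,0,0],[0,0.0025,0.03,0,0,0,0],[0,0.0025,0.07,0,0,0,-0.2],[-0.0325,-0.1448,0.07,0,0,0,-0.2],[-0.0325,-0.1448,0.07,0,0,0,-0.2],[-0.0325,-0.1448,0.07,0,0,0,-0.2],[-0.0325,-0.1448,0.07,0,0,0,-0.2],[-0.0325,-0.1448,0.07,0,0,0,-0.2],[-0.0325,-0.1448,0.07,0,0,0,-0.2]]])

```text
clock: 16.3
eef_pos: [0.5008, -0.1429, 0.1844]
tcp_rot: [0.999, -0.034, 0.0, 0.0]
contact_force: [-0.4, 0.1, -0.7]
width: 0.602
```

Run:
```python
from h import *
s=read_state(); p=s["eef_pos"]; print(p,to(265.9),s["width"])
im=shot("side","side5.png"); shot("top","top5.png"); 
cv2.imwrite("pics/c6.png",cv2.resize(im[180:300,250:400],(750,600),interpolation=cv2.INTER_CUBIC))
print(proj("side",[.5007,-.1428,.098]),proj("side",[.5331,.010,.123]))
```

```text
[ 0.50075777 -0.14290951  0.18444952] [ 0.01  0.02 -0.15] 0.6018565208326195
[354.65683753 207.41525847] [330.918077   242.07097677]
```

View pics/c6.png

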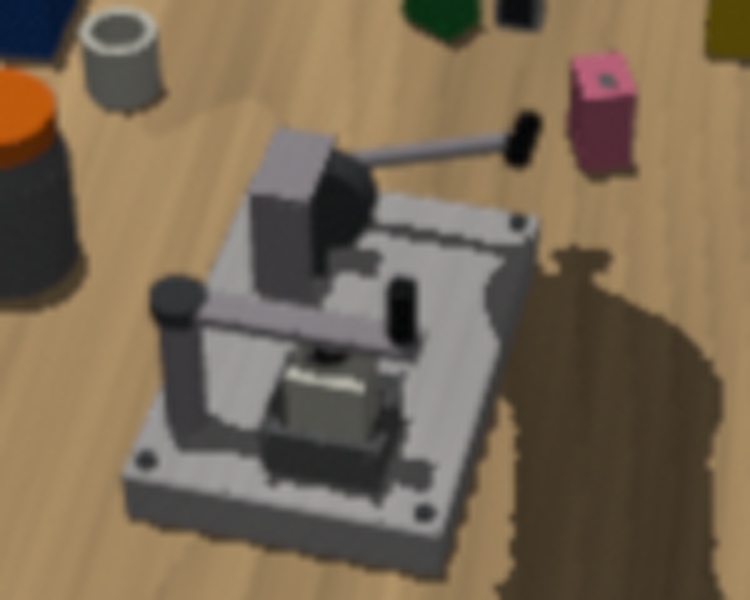

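The side view shows the lever shut over the upright relay, with the knob at (330,242) as predicted for angle 0. The cam knob is at (354,208), also matching. I'll lower and grip its ends.

Emit:
drive_tool(moves=[[[0,0,-0.04,0,0,0,-0.2],[0,0,-0.075,0,0,0,-0.2],[0,0,-0.095,0,0,0,-0.2],[0,0,-0.107,0,0,0,-0.2],[0,0,-0.107,0,0,0,-0.2],[0,0,-0.107,0,0,0,0.1],[0,0,-0.107,0,0,0,0.22],[0,0,-0.107,0,0,0,1],[0,0,-0.107,0,0,0,1],[0,0,-0.107,0,0,0,1]]], force=25)

```text
clock: 17.4
eef_pos: [0.5015, -0.1442, 0.079]
tcp_rot: [0.999, -0.034, 0.001, 0.001]
contact_force: [0.1, -6.9, 1.9]
width: 0.341
```

Emit:
drive_tool(moves=[[[0,-0.001,0,0,0,0,1],[0,-0.0025,0,0,0,0,1],[0,-0.0025,0,0,0,0,1]]])

```text
clock: 17.7
eef_pos: [0.5014, -0.1447, 0.0787]
tcp_rot: [0.999, -0.034, 0.001, -0.001]
contact_force: [-1.6, 6.9, 8.0]
width: 0.347
```

Emit:
drive_tool(moves=[[[0,0.001,0.001,0,0,0,1],[0.004,0.001,0.009,0,0,0,1],[0.0081,0.0004,0.0174,0,0,0,1],[0.0133,0,0.0255,0,0,0,1],[0.019,-0.0004,0.0331,0,0,0,1],[0.0255,-0.001,0.04,0,0,0,1],[0.0326,-0.0014,0.0466,0,0,0,1],[0.0326,-0.0014,0.0466,0,0,0,1]]])

```text
clock: 18.5
eef_pos: [0.5334, -0.1471, 0.1249]
tcp_rot: [0.999, -0.034, -0.0, 0.0]
contact_force: [-6.6, 2.8, 2.0]
width: 0.34
```

Emit:
drive_tool(moves=[[[0.0076,-0.0005,0.0058,0,0,0,1],[0.0157,-0.001,0.011,0,0,0,1],[0.0241,-0.0018,0.0154,0,0,0,1],[0.0329,-0.0024,0.0191,0,0,0,1],[0.0421,-0.0031,0.0219,0,0,0,1],[0.0515,-0.0038,0.0241,0,0,0,1],[0.061,-0.0045,0.0253,0,0,0,1],[0.0705,-0.0052,0.0258,0,0,0,1],[0.0705,-0.0052,0.0258,0,0,0,1],[0.0705,-0.0052,0.0258,0,0,0,1]]])

```text
clock: 19.5
eef_pos: [0.6043, -0.1525, 0.1508]
tcp_rot: [0.999, -0.034, 0.001, 0.0]
contact_force: [-3.6, -0.2, 5.0]
width: 0.346
```

Run:
```python
from h import *
s=read_state(); p=s["eef_pos"]; print(p,s["contact_force"],s["width"])
im=shot("side","side6.png"); t=shot("top","top6.png")
a=cv2.resize(im[160:280,270:370],(500,600),interpolation=cv2.INTER_CUBIC)
b=cv2.resize(t[170:270,290:350],(300,500),interpolation=cv2.INTER_CUBIC)
cv2.imwrite("pics/c7.png",np.hstack([a,np.vstack([b,np.zeros((100,300,3),np.uint8)])]))
```

```text
[ 0.60433867 -0.15251598  0.15084026] [-3.5876891  -0.23199201  5.04259736] 0.34558999823480013
```

View pics/c7.png

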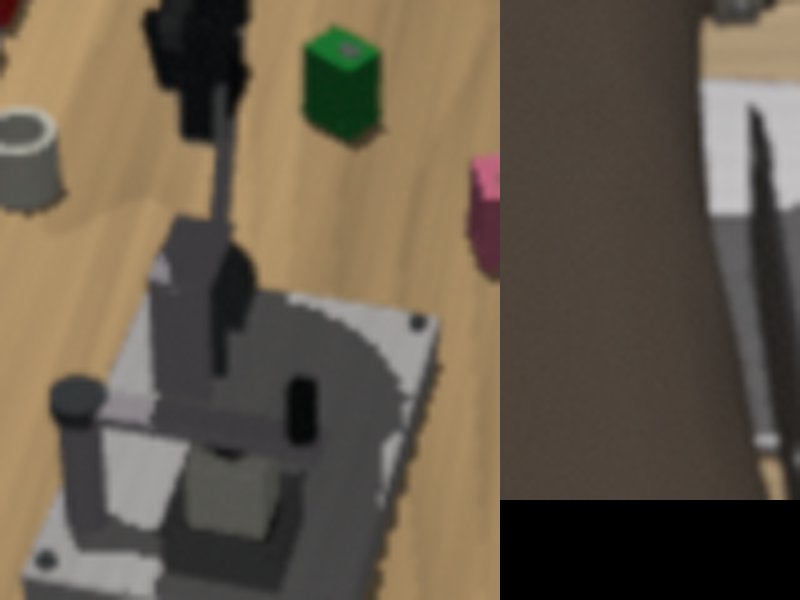

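Run:
```python
from h import *
im=cv2.imread("pics/side6.png").astype(int)
for y in range(182,200,3): print(y,[int(v) for v in im[y,308:320].max(1)], [int(v) for v in im[y,308:320,2]-im[y,308:320,0]])
for th in(-.05,0,.05):
  for r in(.04,.07,.09):
    p=np.array([.6035,-.1510,.06])+r*np.array([np.sin(th)*.997,-.073*np.sin(th),np.cos(th)]); print(th,r,proj("side",p).round(1))
```

```text
182 [14, 14, 15, 17, 33, 51, 51, 30, 39, 104, 160, 172] [-1, -2, -3, -3, -2, 0, 0, -1, 9, 39, 64, 70]
185 [16, 15, 14, 17, 32, 52, 56, 54, 73, 124, 173, 174] [-3, -2, -2, -2, -1, 0, -1, 0, 8, 42, 71, 71]
188 [100, 97, 90, 78, 67, 62, 60, 63, 83, 134, 173, 173] [32, 32, 31, 22, 12, 2, 0, 2, 16, 48, 71, 71]
191 [166, 167, 171, 173, 152, 88, 65, 67, 104, 153, 173, 172] [68, 68, 69, 70, 58, 19, 1, 4, 30, 59, 70, 70]
194 [165, 170, 174, 172, 141, 76, 63, 69, 110, 159, 175, 175] [67, 70, 71, 69, 52, 10, -1, 5, 34, 63, 71, 72]
197 [167, 172, 176, 166, 126, 72, 64, 79, 127, 171, 177, 178] [67, 70, 71, 66, 43, 7, 0, 12, 44, 68, 72, 72]
-0.05 0.04 [313.6 200.3]
-0.05 0.07 [314.  190.6]
-0.05 0.09 [314.3 183.9]
0 0.04 [312.8 200.1]
0 0.07 [312.6 190.3]
0 0.09 [312.4 183.6]
0.05 0.04 [312. 200.]
0.05 0.07 [311.2 190.2]
0.05 0.09 [310.6 183.4]
```

The relay is raised against the pad and the bar is nearly upright. The image bar fit suggests the lever is about 0.05 rad short, possibly from slip at the knob. I'll nudge forward and re-measure with averaged frames.

Emit:
drive_tool(moves=[[[0.002,0,0,0,0,0,1],[0.004,-0.0003,0,0,0,0,1],[0.004,-0.0003,0,0,0,0,1]]])

```text
clock: 19.9
eef_pos: [0.6077, -0.1528, 0.1508]
tcp_rot: [0.999, -0.034, 0.0, 0.0]
contact_force: [-6.7, 0.2, 7.0]
width: 0.344
```

```bash
cat > m.py <<'E'
from h import *
from scipy.optimize import least_squares
def edges(im,rows,c0,c1):   # subpixel centre of dark/grey bar on the wood, by redness (R-B)
    out=[]
    for y in rows:
        r=(im[y,c0:c1,2]-im[y,c0:c1,0]); x=np.arange(c0,c1); h=(r.min()+np.median(np.r_[r[:2],r[-2:]]))/2; w=np.where(r<h)[0]
        a,b=w[0],w[-1]
        l=x[a-1]+(r[a-1]-h)/(r[a-1]-r[a]); q=x[b]+(h-r[b])/(r[b+1]-r[b]); out.append(((l+q)/2,y,q-l))
    return np.array(out)
im=np.mean([read_camera("side")[:,:,::-1].astype(float) for _ in range(6)],0)
e=edges(im,range(190,201),308,321); print(e.round(2).tolist())
def line(th,dx):
    P=[proj("side",np.array([.6035+dx,-.151,.06])+r*np.array([np.sin(th)*.997,-.073*np.sin(th),np.cos(th)])) for r in np.linspace(.03,.08,6)]
    return np.polyfit([p[1] for p in P],[p[0] for p in P],1)
for k in(0,1):
    f=least_squares(lambda v:np.polyval(line(v[0],v[1] if k else 0),e[:,1])-e[:,0],[0,0]); print("free dx" if k else "dx=0",f.x.round(4),f.cost)
s=read_state(); print(s["eef_pos"],s["contact_force"],s["clock"])
E
python3 m.py
```

```text
[[313.61, 190.0, 3.87], [313.54, 191.0, 3.87], [313.54, 192.0, 3.92], [313.53, 193.0, 3.87], [313.48, 194.0, 3.75], [313.41, 195.0, 3.63], [313.37, 196.0, 3.66], [313.34, 197.0, 3.72], [313.33, 198.0, 3.71], [313.26, 199.0, 3.57], [313.17, 200.0, 3.42]]
dx=0 [-0.0316  0.    ] 0.03967127027283944
free dx [-0.0519  0.0012] 0.0031381597610659665
[ 0.60763117 -0.15273997  0.15084158] [-5.65402757 -0.33745096  6.44749252] 20.2
```

Run:
```python
from h import *
im=cv2.imread("pics/side5.png").astype(int); J=np.load("jig.npy"); 
for y in range(246,268,3): print(y,im[y,277:298].sum(1).tolist())
c=[proj("side",[.6348,.0025,z]).round(2).tolist() for z in(.035,.06,.09)]; print(c)
```

```text
246 [392, 391, 392, 374, 303, 183, 157, 152, 150, 147, 153, 169, 196, 311, 413, 401, 389, 365, 350, 340, 319]
249 [391, 392, 391, 379, 322, 205, 174, 176, 178, 178, 177, 175, 188, 309, 441, 459, 459, 459, 457, 463, 467]
252 [393, 393, 382, 373, 336, 237, 179, 178, 178, 179, 176, 175, 181, 270, 398, 451, 457, 457, 463, 466, 463]
255 [390, 384, 378, 383, 361, 275, 186, 174, 178, 177, 178, 175, 176, 237, 362, 449, 463, 466, 466, 461, 457]
258 [382, 378, 384, 391, 391, 339, 199, 174, 179, 177, 178, 175, 175, 228, 353, 453, 466, 465, 459, 457, 462]
261 [375, 384, 400, 423, 442, 383, 221, 175, 175, 178, 178, 176, 174, 201, 326, 450, 460, 457, 457, 459, 465]
264 [383, 401, 430, 451, 448, 405, 285, 190, 178, 178, 177, 178, 172, 175, 183, 203, 223, 295, 375, 392, 418]
267 [410, 444, 452, 454, 450, 444, 409, 305, 207, 194, 194, 201, 204, 205, 201, 201, 202, 203, 205, 209, 205]
[[287.58, 262.41], [286.99, 254.74], [286.27, 245.23]]
```

Run:
```python
from h import *
im=shot("side","side7.png"); p=read_state()["eef_pos"]; print(p)
c=cv2.resize(im[155:210,285:340],(605,600)[:2],interpolation=cv2.INTER_CUBIC)
c=np.clip(c.astype(float)*1.6+15,0,255).astype(np.uint8)
cv2.imwrite("pics/c8.png",c)
j=np.array([.0733,.9973,0]); x=np.array([.9973,-.0733,0]); z=np.array([0,0,1])
for nm,q in(("tcp",p),("grasp",p+.019*z),("finL tip -x",p+.022*j-.011*x),("finL tip +x",p+.022*j+.011*x),("finL in tip-x",p+.015*j-.011*x),("finR tip -x",p-.022*j-.011*x),("finR tip+x",p-.022*j+.011*x),("knobL",[.6045,-.1510,.17]+.015*j),("knobR",[.6045,-.1510,.17]-.015*j)):
    u,v=proj("side",q); print(nm,((u-285+.5)*11).round(),((v-155+.5)*10.9).round())
```

```text
[ 0.60761745 -0.15274999  0.1508646 ]
tcp 290.0 307.0
grasp 288.0 236.0
finL tip -x 313.0 376.0
finL tip +x 213.0 361.0
finL in tip-x 322.0 356.0
finR tip -x 365.0 255.0
finR tip+x 267.0 241.0
knobL 282.0 283.0
knobR 319.0 201.0
```

View pics/c8.png

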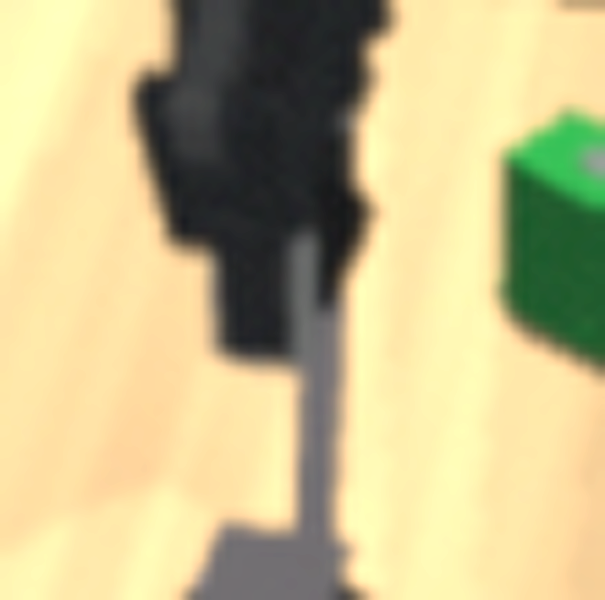

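The crop shows the bar standing at (319,330), about 6 mm on the robot's side of the fingers' middle (290). So the knob did slip in the pads, and the bar is about 0.04 rad short. I'll nudge 4.5 mm more.

Emit:
drive_tool(moves=[[[0.0015,0,0,0,0,0,1],[0.003,-0.0002,0,0,0,0,1],[0.0045,-0.0003,0.0005,0,0,0,1],[0.0045,-0.0003,0.0005,0,0,0,1],[0.0045,-0.0003,0.0005,0,0,0,1]]], force=40)

```text
clock: 20.75
eef_pos: [0.6115, -0.153, 0.151]
tcp_rot: [0.999, -0.034, -0.0, 0.0]
contact_force: [-6.4, 0.1, 5.9]
width: 0.334
```

```bash
python3 m.py
```

```text
[[312.51, 190.0, 3.9], [312.51, 191.0, 3.89], [312.52, 192.0, 3.91], [312.53, 193.0, 3.89], [312.53, 194.0, 3.91], [312.54, 195.0, 3.91], [312.55, 196.0, 3.94], [312.55, 197.0, 3.91], [312.6, 198.0, 3.84], [312.66, 199.0, 3.7], [312.67, 200.0, 3.69]]
dx=0 [0.0066 0.    ] 0.021762381014049075
free dx [-0.0081  0.0008] 0.00340147193860137
[ 0.61153316 -0.15303846  0.15098024] [-6.03545611 -0.39922682  6.58205272] 21.05
```

Upright now (between −0.008 and +0.007 rad). I'll hold for a second and make a last check.

Emit:
drive_tool(moves=[[[0,0,0,0,0,0,1],[0,0,0,0,0,0,1],[0,0,0,0,0,0,1],[0,0,0,0,0,0,1],[0,0,0,0,0,0,1],[0,0,0,0,0,0,1],[0,0,0,0,0,0,1],[0,0,0,0,0,0,1],[0,0,0,0,0,0,1],[0,0,0,0,0,0,1]]])

```text
clock: 22.05
eef_pos: [0.6115, -0.1531, 0.151]
tcp_rot: [0.999, -0.034, -0.0, 0.0]
contact_force: [-6.4, 0.2, 6.1]
width: 0.338
```

```bash
python3 m.py|tail -3
python3 - <<'E'
from h import *
im=shot("side","side9.png"); c=cv2.resize(im[165:290,265:365],(480,600),interpolation=cv2.INTER_CUBIC)
cv2.imwrite("pics/c9.png",np.clip(c*1.5,0,255).astype(np.uint8))
E
```

```text
dx=0 [0.0066 0.    ] 0.02214610919471336
free dx [-0.008   0.0008] 0.0040493329841072775
[ 0.61152021 -0.15307625  0.15097955] [-6.08358527  0.6435232   6.04352084] 22.35
```

View pics/c9.png

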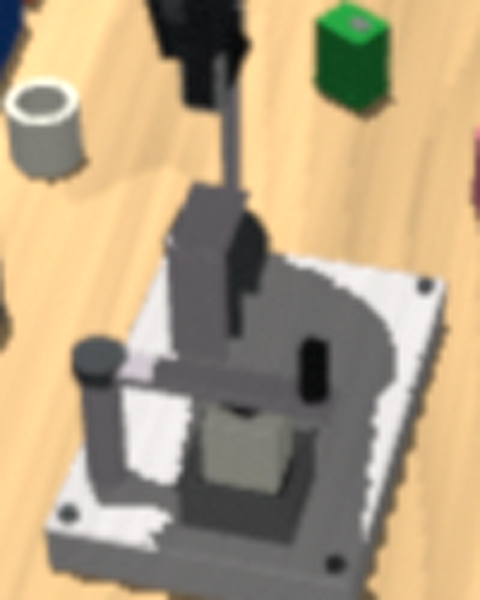

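Lever upright and steady, lock lever shut (knob at about (330,242) as before), relay up against the pad. I'll hand in.

```bash
python3 -c "
from bench import *
print(close_job())"
```

```text
the job is handed in; nothing more can be done
None
```

I handed the job in at about 22 s, with the relay in the pocket, the locking lever shut and the gripper still holding the cam lever upright.

- **Relay:** I pressed on its top after releasing it. Contact came at z 0.0863, against 0.086 for a fully seated relay.
- **Locking lever:** I swung it in until it met its stop, with about 10 N of reaction. In the last picture its knob is still at the shut position.
- **Cam lever:** I gripped the knob by its ends and raised it. The knob slipped about 6 mm in the pads, so the arm's own motion put the lever upright while the picture showed it about 0.05 rad short. I went by the picture and nudged it forward 8 mm in two steps.
- **Last checks:** After a 1 s hold, the bar measured −0.008 to +0.007 rad from upright and was not moving. The relay looked raised against the pad, but I did not measure the lift itself.
- **Wrist limit:** On the way to the locking knob, the last joint came up to the end of its range (−3.03). I turned back and approached from the other side.

I did not touch any of the other parts.

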